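# Seat the tube block on the touch-mode shaker and keep it pressed

### The job

Pick up the blue tube block by its black rib, set it down between the guide rails of the shaker with its end at the blue-marked end of the rails, then slide it along the rails until it drops over the hidden locating pin and lies flat on the platform. Then press block and platform down to the bottom of the spring travel and finish like that, still gripping the block and keeping it pressed (the shaker only runs while it is pressed). Leave the timer, the cup and the wash bottle where they are.

Things in the scene. Friction and masses are not known exactly. Their poses are not given: they have to be found in the camera images.
- block_rib (a point): Centre of the black lifting rib on top of the loose blue tube block: 18 mm wide (x), 64 mm long (y), 40 mm tall; grip it across its width. This point is 20 mm above the block's top face and 54 mm above its underside. Axes: y along rib and block, z up. The tube caps at the block's corners stand 5 mm above its top face.
- block_hole (a point): Centre of the block's underside, mouth of its blind locating hole (16 mm in x, 13.5 mm in y, 18 mm deep), 54 mm straight below block_rib, same axes. The block below the rib is 60 mm wide (x), 110 mm long (y), 34 mm tall, weighs 0.24 to 0.39 kg, and is the same after a half turn. It stands flat on the bench (z = 0) at the start.
- mixer: The shaker, fixed to the bench: white housing 124 (x) x 184 mm (y), 52 mm tall, dial on its front; origin under its centre, axes as platform_top. A fixed blunt locating pin, 9 mm thick, 6 mm high, stands on its platform's centre line (x = 0), somewhere from y = -10 to +18 mm: the spot is not given and the block hides it. The block rides on its tip until the hole comes over it.
- platform_top (a point): Centre of the spring platform's upper face, 70 mm above the bench when not pressed; moves down with it. y runs along the guide rails, from the blue-marked to the plain end (rails y = -85 to +85 mm, both ends open), z up. The channel between the rails is 65 mm wide, centred on x = 0; rails about 19 mm high, the top 7 mm flared as a lead-in. The block goes in long side along the rails.
- blue_end (a point): Point on the platform's upper face, 30 mm from its centre towards the blue-marked end (y = -30 mm): set the block down with its centre here, within about 8 mm along the rails; its rear end is then level with the blue rail ends. It will rest on the pin's tip, its underside up to 6 mm above the platform. Same axes as platform_top.
- platform (a joint): How far the spring platform is pressed down, in m: 0 at the top, 0.006 at the bottom stop. The spring starts to yield at about 4 N and needs about 12 N at the bottom, the block's own weight of about 3 N included.
- timer: Loose white bench timer with three keys, 58 x 72 x 18 mm, origin at the centre of its underside. Leave it alone.
- specimen_cup: Loose white specimen cup with a red lid, 48 mm across, 50 mm tall, origin at the centre of its underside. Leave it alone.
- wash_bottle: Loose white wash bottle with a bent spout, 66 x 95 x 203 mm, origin at the centre of its underside, at the right. Leave it alone.

How it is judged (in metres and radians):
On the way, in this order (a step that is already met when the one before it is completed fails the run):
1. the block is set down between the rails at the blue-marked end (centre 16 to 42 mm to the blue side of the platform's centre), along the rails, touching the shaker (y of block_hole in the frame of platform_top between -0.042 and -0.016 m and x of block_hole in the frame of platform_top between -0.004 and 0.004 m and z of block_hole in the frame of platform_top below 0.0085 m and angle between the y axis of block_hole and the y axis of platform_top, either way round below 0.15 rad and contact force between block and mixer above 0.3 N), for 0.1 s.
2. the block has dropped over the pin and lies flat on the platform (y of block_hole in the frame of platform_top between -0.016 and 0.024 m and z of block_hole in the frame of platform_top below 0.002 m and angle between block_hole's own z axis and vertical below 0.04 rad), for 0.1 s.
At the end, for the whole second after the job is handed in: The block lies flat over the pin between the rails (underside within 2 mm of the platform, tilt under 0.04 rad, centre -16 to +24 mm along the rails), the platform is pressed at least 4.8 of its 6 mm with over 5 N, the block is still and the fingers still grip it with over 2 N (all of step 2 and x of block_hole in the frame of platform_top between -0.004 and 0.004 m and value of joint platform above 0.0048 m and contact force between the fingers and block above 2 N and contact force between block and mixer above 5 N and linear speed of block below 0.02 m/s); the arm keeps its last pose, push and grip.
It fails at once if the timer, the cup or the wash bottle is shifted more than 20 mm (distance of any of timer, specimen_cup, wash_bottle from where it was at the start of the episode above 0.02 m).
It also fails if it takes over 58 s, if anything falls off the work surface, if the arm or the gripper's body presses on something with over 40 N, if the wrist force passes 120 N, or if a joint passes its speed limit or range.

### The arm

A 6-joint arm with a two-finger parallel gripper is mounted at the origin on a cart in front of the work surface, level with it; the furniture and walls round the work are solid. World frame = base frame: x ahead of the robot, y to its left, z up, the work surface at z = 0. Lengths are in m, angles in degrees, forces in N, time in s.
With the tool pointing down it reaches from about 0.3 to 0.75 m from the base axis. Payload 8.5 kg.
Tool frame: the origin (TCP) lies on the front face of the gripper's body, between the roots of the fingers; the fingertips stand 64 mm ahead of it and the grasp point (between the pads) lies ahead of it (env.grip_depth is the z of the grasp point in the tool frame, in m); z points along the fingers, y is the direction in which the jaws open and shut (so a half turn about z gives the same grasp; the last joint's range is limited). The gripper opens to 88 mm and grips with 3 to 60 N. Pads are 18 mm wide; open, the fingers measure 123 mm over their backs; the gripper's body (75 mm by 187 mm) begins 45 mm behind the grasp point.
Start: joints at [-81.377, 21.807, 74.336, -0, 83.858, -12.336], TCP at [0.197, -0.514, 0.303] pointing down, gripper open.
Joint ranges: [-178.18, 178.18], [-50.72, 133.34], [12.68, 142.11], [-81.47, 261.47], [9.98, 163.14], [-165.26, 165.26]. Speed limits (degrees/s): [136.94, 136.94, 180, 180, 180, 180].

### API

Orientations are given as [roll, pitch, yaw] about the fixed x, y, z axes, in that order (R = Rz(yaw) Ry(pitch) Rx(roll)).
In Python, from bench import env gives the robot as it stands.
- The arm moves only by the tool play_rows, never from a script. Its arguments are lists of equal length, an entry for each row: "linear": the shift along the tool's x, y, z in m, a list of three; "turn": the turn, a rotation vector about the tool's x, y, z in rad, a list of three; "claw": the closure, from 0 (fully open) to 1 (shut). In form: {"linear": [[tx, ty, tz], ...], "turn": [[ax, ay, az], ...], "claw": [claw, ...]}. A call has 1 to 20 rows; each row is the pose to reach, as a shift and turn from the pose commanded when the call began, along the tool's axes at that moment; what a row does not reach only later rows make up. A row lasts 1/10 s, in which the tool goes at most 50 mm and 8.59 degrees, less where a joint would pass 70% of its speed; a pose out of reach is approached as far as the arm can. A call with a gripper value outside its range is refused whole. The fingers move at their own pace and stop on an object; "force" is the grip in N (left out, the last holds). Time passes only in rows, so rows that repeat a pose let the fingers close. It gives the time, the measured TCP pose, the force and the opening at its end, in the units of the state.
- env.state(): the state, without advancing time (a new reading comes with each control period).
- env.get_image(name): name is "scene" or "top"; returns a dict with "pixels" (400x640x3 uint8, red, green, blue), "fov_y" (degrees; the focal length in pixels is half the picture's height over the tangent of half this angle, whatever the lens; pixels are square), "cx", "cy" (the principal point, pixels), "R" (3x3) and "t" (3): a world point X has camera coordinates R X + t. Camera axes: x right, y down, z forward; pixel columns grow to the right and rows downward; lengths in m; the calibration is good to about 2 mm. A picture is of the moment at which its call begins. There is no depth.
- env.job_done(): hands the job in, once; it reports no verdict.
Trained networks look in a picture, given as the dict that the camera call returned (one of the last four; its "shot" number tells which), for a name from the list of things; names that differ only in an ending like _2 or _b are one class to them, and where a whole thing is asked for, a point or a joint stands for the part that bears it (a point fixed in the world has none). Each returns a list of dicts, best first, with "score" (0 to 1); they miss things now and then, are a little off and sometimes report something else, mostly with a low value. They report only what shows in the picture. A call takes as long as a camera call.
- env.recognise(picture, name): "xyz" ([x, y, z] in m, in the coordinates of the camera as it stood for that picture, good to about 4 mm: the middle of the surface that is visible of it).
- env.place_of(picture, name): "xyz" ([x, y, z] in m, in the coordinates of the camera as it stood for that picture, good to about 4 mm: a listed point, or the origin of a listed thing).
The state is a dict: "time_s": time; "q": joint angles; "qvel": joint speeds; "tau": joint torques, N m; "ee_pos": TCP position; "tcp_rot": TCP orientation; "contact_force": force on the tool from outside, world axes, zero at the start; "moment": the same for the moment, N m; "gripper_width": opening from 0.0 (shut) to 1.0 (fully open).
Only numpy, scipy, OpenCV 4.12 (cv2) and the standard library are available. Lean on these libraries where they do the work, as an engineer would, in place of code of your own. Each camera call takes 0.05 s, during which the arm holds its last target.

## Working session

There is one attempt and no reset: what is moved stays moved. The work goes in short steps, Python scripts to look and compute and a tool call to move; the robot and the scene stay as the last step left them, time stands still between calls to the robot, and variables do not carry over. Pictures are saved under pics/ and viewed, and the job is handed in when it is done.

Besides the shell and the picture viewer there is one more tool, called after "Emit:" as name(argument=value, ...) on one line, values as JSON. play_rows: Moves the arm, as the interface text tells. Its arguments: {"type":"object","properties":{"linear":{"type":"array","items":{"type":"array","items":{"type":"number"}}},"turn":{"type":"array","items":{"type":"array","items":{"type":"number"}}},"claw":{"type":"array","items":{"type":"number"}},"force":{"type":"number"}},"required":["linear","turn","claw"]}

```bash
mkdir -p pics; ls; cat > h.py <<'E'
import numpy as np, cv2
from bench import env
def save(p,n): cv2.imwrite('pics/'+n+'.png', cv2.cvtColor(np.asarray(p['pixels']),cv2.COLOR_RGB2BGR))
def K(p):
    f=200/np.tan(np.radians(p['fov_y'])/2); return f
def proj(p,X):
    c=np.array(p['R'])@np.array(X)+np.array(p['t']); f=K(p); return np.array([p['cx']+f*c[0]/c[2],p['cy']+f*c[1]/c[2]])
def world(p,c): return np.array(p['R']).T@(np.array(c)-np.array(p['t']))
def ray(p,uv,z):
    f=K(p);R=np.array(p['R']);t=np.array(p['t'])
    d=R.T@np.array([(uv[0]-p['cx'])/f,(uv[1]-p['cy'])/f,1]);o=-R.T@t
    return o+d*(z-o[2])/d[2]
E
python3 - <<'E'
from h import *
np.set_printoptions(precision=4,suppress=True)
s=env.state();print(s,env.grip_depth)
for n in('scene','top'):
    p=env.get_image(n);save(p,n+'0');print(n,p['fov_y'],p['cx'],p['cy'],p['shot'])
    for k in ['block_rib','block_hole','mixer','platform_top','blue_end','timer','specimen_cup','wash_bottle']:
        try:
            for r in env.place_of(p,k)[:2]: print(k,round(r['score'],2),world(p,r['xyz']),proj(p,world(p,r['xyz'])))
        except Exception as e: print(k,e)
E
```

```text
pics
{'time_s': 0.0, 'q': array([-81.3775,  21.8384,  74.3826,  -0.0015,  83.8566, -12.3347]), 'qvel': array([-0.047 ,  0.0019, -0.0632,  0.0328, -0.0411,  0.03  ]), 'tau': array([  0.    , -43.793 , -22.4558,   0.0713,   0.0353,  -0.0001]), 'ee_pos': array([ 0.1967, -0.5134,  0.3022]), 'tcp_rot': array([-179.9239,   -0.0151,   20.9573]), 'contact_force': array([ 0.7588, -0.2286, -0.7196]), 'moment': array([-0.0413, -0.0266, -0.0249]), 'gripper_width': 0.9975208353532765} 0.0453
scene 51.03339393797239 326.15519302359286 203.3672118348496 1
block_rib 0.4 [ 0.4987 -0.1291  0.0707] [313.4193 190.8115]
block_hole 0.73 [ 0.4099 -0.5569  0.0005] [405.1476 150.455 ]
mixer 0.74 [ 0.4954 -0.0999  0.0001] [309.2037 209.8848]
platform_top 0.9 [ 0.4957 -0.102   0.0712] [308.6085 195.8689]
platform_top 0.45 [ 0.4995 -0.1305  0.0696] [313.5257 190.6777]
blue_end 0.83 [ 0.4976 -0.1302  0.0702] [313.8733 190.8752]
blue_end 0.37 [0.3668 0.2023 0.0032] [272.5645 292.2428]
timer 0.58 [0.3655 0.2062 0.    ] [272.02 293.91]
specimen_cup 0.79 [0.4189 0.3294 0.0021] [227.8842 312.4869]
wash_bottle 0.61 [ 0.4129 -0.5564  0.0017] [404.4688 149.9398]
top 43.868581139764956 321.6364178865407 202.53898730786565 2
block_rib 0.83 [ 0.394  -0.2844  0.0532] [379.3323 216.4952]
block_hole 0.97 [ 0.3926 -0.2831  0.0027] [377.2072 217.4134]
mixer 0.74 [ 0.5    -0.1033 -0.0001] [324.3281 184.6439]
platform_top 0.68 [ 0.4994 -0.1018  0.069 ] [323.9807 182.7357]
blue_end 0.85 [ 0.5022 -0.1299  0.0695] [332.6815 182.0224]
timer 0.54 [0.372  0.2051 0.0032] [231.8143 220.7595]
specimen_cup 0.54 [0.4257 0.3271 0.0002] [196.2711 204.1405]
wash_bottle 0.84 [ 0.4168 -0.5574  0.0013] [458.7137 211.8062]
```

View pics/scene0.png

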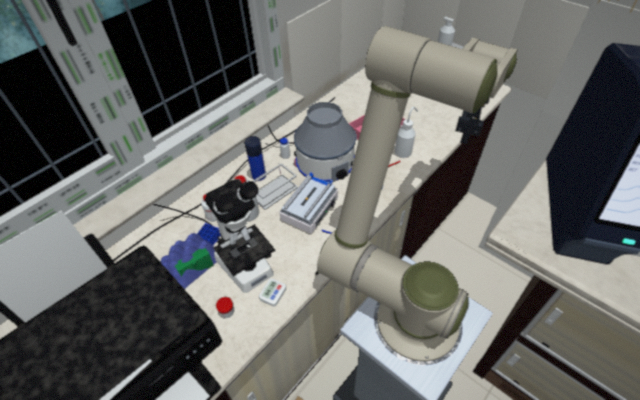

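View pics/top0.png

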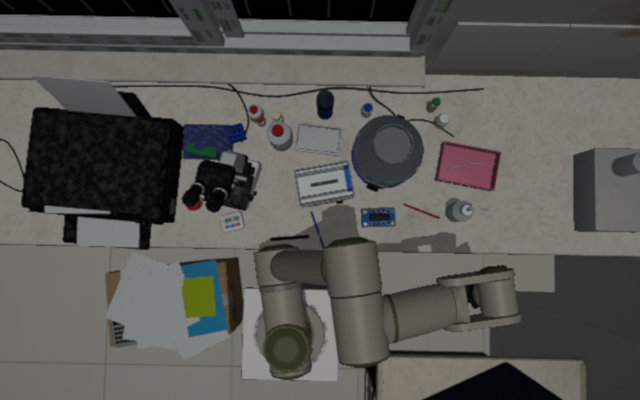

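```bash
python3 - <<'E'
import cv2
i=cv2.imread('pics/top0.png')
cv2.imwrite('pics/top0c.png',cv2.resize(i[140:260,270:430],None,fx=5,fy=5,interpolation=cv2.INTER_CUBIC))
i=cv2.imread('pics/scene0.png')
cv2.imwrite('pics/scene0c.png',cv2.resize(i[120:260,250:410],None,fx=4,fy=4,interpolation=cv2.INTER_CUBIC))
E
```

```text
(no output)
```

View pics/top0c.png

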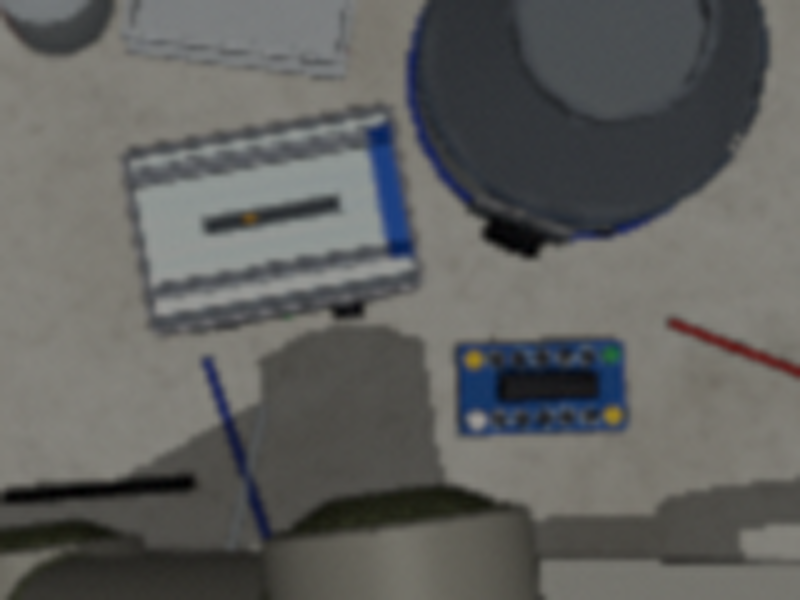

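View pics/scene0c.png

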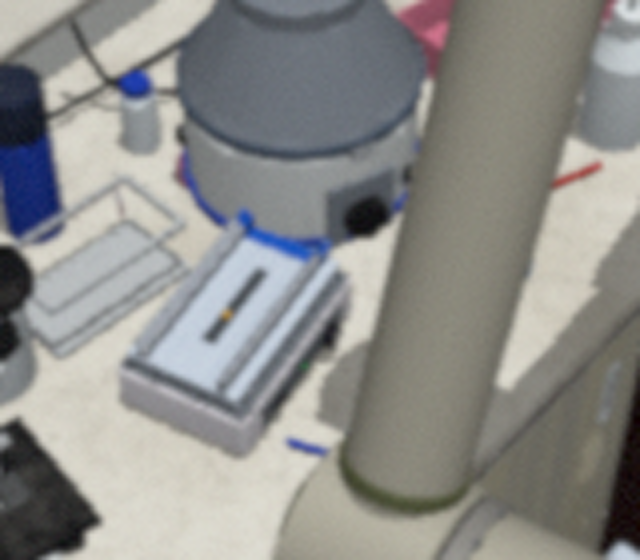

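```bash
python3 - <<'E'
from h import *
np.set_printoptions(precision=4,suppress=True)
p=env.get_image('top')
print('cam',-np.array(p['R']).T@np.array(p['t']))
c=lambda u,v:(270+(u+.5)/5-.5,140+(v+.5)/5-.5)
g=lambda u,v,z:ray(p,c(u,v),z)[:2]
# block outline
B=[g(457,345,.034),g(625,338,.034),g(629,429,.034),g(459,436,.034)];print('block',B,np.mean(B,0))
print('rib',[g(*x,.07) for x in((497,374),(599,369),(600,396),(497,403))])
print('slot',g(204,224,.07),g(340,204,.07),'pin',g(250,217,.076))
print('blue stripe',[g(*x,.07) for x in((370,127),(391,124),(412,252),(390,256))])
print('rail outer/tops',[g(*x,.089) for x in((125,153),(388,108),(420,280),(155,330))])
for z in (0.05,.1,.15,.2): print('centrifuge left',z,g(409,85,z),g(425,150,z),g(480,215,z), g(560,235,z))
im=cv2.cvtColor(np.asarray(p['pixels']),cv2.COLOR_RGB2HSV)
m=((im[...,0]>100)&(im[...,0]<125)&(im[...,1]>130)&(im[...,2]>60)).astype('uint8')
n,l,st,ce=cv2.connectedComponentsWithStats(m)
for i in range(1,n):
    if st[i,4]>60: print(st[i],ce[i])
q=np.asarray(p['pixels']); 
for k in('block_rib','block_hole','platform_top','blue_end'):
    for r in env.place_of(p,k)[:1]: print(k,r['score'],world(p,r['xyz']))
p=env.get_image('scene');print('cam',-np.array(p['R']).T@np.array(p['t']))
E
```

```text
cam [ 0.3353 -0.097   1.672 ]
block [array([ 0.4196, -0.2257]), array([ 0.4264, -0.3366]), array([ 0.3664, -0.3399]), array([ 0.3596, -0.2279])] [ 0.393  -0.2825]
rib [array([ 0.3995, -0.249 ]), array([ 0.404 , -0.3148]), array([ 0.3866, -0.3156]), array([ 0.3808, -0.2492])]
slot [ 0.4931 -0.0579] [ 0.5078 -0.1458] pin [ 0.4976 -0.0877]
blue stripe [array([ 0.5584, -0.1644]), array([ 0.5606, -0.178 ]), array([ 0.4775, -0.1929]), array([ 0.4746, -0.1787])]
rail outer/tops [array([ 0.5359, -0.0068]), array([ 0.5682, -0.1749]), array([ 0.4579, -0.1972]), array([ 0.4226, -0.0285])]
centrifuge left 0.05 [ 0.5895 -0.1904] [ 0.5467 -0.2016] [ 0.5045 -0.2384] [ 0.4923 -0.291 ]
centrifuge left 0.1 [ 0.5817 -0.1876] [ 0.5401 -0.1984] [ 0.4992 -0.234 ] [ 0.4875 -0.285 ]
centrifuge left 0.15 [ 0.5738 -0.1847] [ 0.5336 -0.1952] [ 0.494  -0.2296] [ 0.4826 -0.279 ]
centrifuge left 0.2 [ 0.566  -0.1818] [ 0.5271 -0.192 ] [ 0.4888 -0.2253] [ 0.4778 -0.2731]
[218 124  27  20 263] [233.0837 133.6388]
[195 128  32  24 173] [209.711  141.4046]
[344 165   8  26 103] [347.4272 177.7767]
[362 212  33  11 145] [377.0414 217.8483]
block_rib 0.75 [ 0.3895 -0.2841  0.055 ]
block_hole 0.74 [ 0.3886 -0.2854  0.0058]
platform_top 0.92 [ 0.4994 -0.099   0.0695]
blue_end 0.57 [ 0.5023 -0.1347  0.0712]
cam [-0.1487  0.5372  1.1129]
```

```bash
python3 - <<'E'
from h import *
np.set_printoptions(precision=4,suppress=True)
p=env.get_image('scene');q=env.get_image('top')
save(q,'t1')
i=np.asarray(p['pixels'])[90:200,260:380,::-1]
cv2.imwrite('pics/sc_c.png',cv2.resize(i,None,fx=6,fy=6,interpolation=cv2.INTER_CUBIC))
i=np.asarray(q['pixels'])[105:205,345:435,::-1]
cv2.imwrite('pics/tc_c.png',cv2.resize(i,None,fx=6,fy=6,interpolation=cv2.INTER_CUBIC))
E
```

```text
(no output)
```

View pics/sc_c.png

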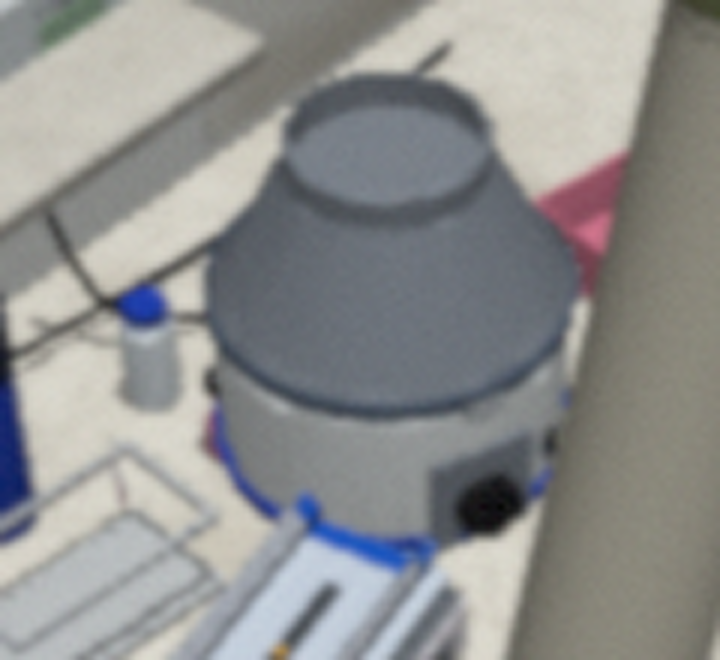

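View pics/tc_c.png

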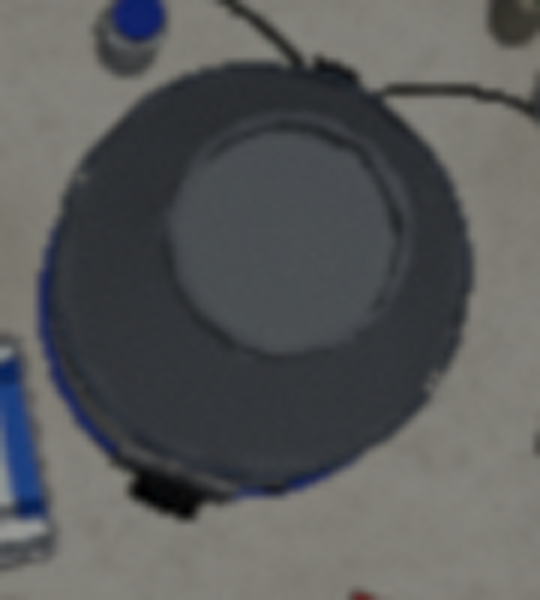

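```bash
python3 - <<'E'
from h import *
np.set_printoptions(precision=4,suppress=True)
p=env.get_image('scene');q=env.get_image('top')
def tri(a,b):
    best=min((np.linalg.norm(ray(q,a,z)-ray(p,b,z)),z) for z in np.arange(0,.5,.002))
    return best, ray(q,a,best[1]),ray(p,b,best[1])
c=lambda u,v:(345+u/6,105+v/6)
d=lambda u,v:(260+u/6,90+v/6)
print('topring',tri(c(288,235),d(390,155)))
print('shoulder',tri(c(262,275),d(393,280)))
f=K(q)
for z in(.1,.12,.15): print(z,'shoulder r',34.7*(1.672-z)/f, ray(q,c(262,275),z), 'front base',ray(p,d(350,540),0))
# shoulder front point from scene at several heights
for z in(.08,.1,.12,.14,.16): print(z,ray(p,d(380,412),z))
# yaw refinement: Hough-ish on rails and block
E
```

```text
topring ((np.float64(0.005648268616937881), np.float64(0.226)), array([ 0.6011, -0.302 ,  0.226 ]), array([ 0.5963, -0.3049,  0.226 ]))
shoulder ((np.float64(0.002765842872965106), np.float64(0.138)), array([ 0.596 , -0.3012,  0.138 ]), array([ 0.5935, -0.3023,  0.138 ]))
0.1 shoulder r 0.1098312367383669 [ 0.6025 -0.3062  0.1   ] front base [ 0.564 -0.225  0.   ]
0.12 shoulder r 0.10843389275950728 [ 0.5991 -0.3036  0.12  ] front base [ 0.564 -0.225  0.   ]
0.15 shoulder r 0.10633787679121783 [ 0.594  -0.2996  0.15  ] front base [ 0.564 -0.225  0.   ]
0.08 [ 0.5673 -0.2589  0.08  ]
0.1 [ 0.5534 -0.2435  0.1   ]
0.12 [ 0.5396 -0.228   0.12  ]
0.14 [ 0.5257 -0.2126  0.14  ]
0.16 [ 0.5119 -0.1972  0.16  ]
```

Emit:
play_rows(linear=[[0.01,-0.005,0],[0.03,-0.015,0.005],[0.055,-0.03,0.01],[0.08,-0.044,0.015],[0.105,-0.058,0.02],[0.13,-0.071,0.025],[0.155,-0.085,0.03],[0.18,-0.099,0.034],[0.205,-0.112,0.038],[0.23,-0.126,0.041],[0.25,-0.137,0.043],[0.262,-0.144,0.043],[0.2656,-0.1456,0.043],[0.2656,-0.1456,0.043],[0.2656,-0.1456,0.043]], turn=[[0,0,-0.05],[0,0,-0.15],[0,0,-0.27],[0,0,-0.39],[0,0,-0.51],[0,0,-0.63],[0,0,-0.75],[0,0,-0.87],[0,0,-0.99],[0,0,-1.1],[0,0,-1.2],[0,0,-1.25],[0,0,-1.2695],[0,0,-1.2695],[0,0,-1.2695]], claw=[0,0,0,0,0,0,0,0,0,0,0.2,0.3,0.3,0.3,0.3])

```text
time_s: 2.9
ee_pos: [0.3924, -0.2833, 0.2598]
tcp_rot: [180.0, 0.0, 93.6]
contact_force: [-0.9, -0.2, 0.6]
gripper_width: 0.695
```

```bash
python3 - <<'E'
from h import *
np.set_printoptions(precision=4,suppress=True)
s=env.state();print({k:s[k] for k in('time_s','q','ee_pos','tcp_rot','contact_force','gripper_width')})
p=env.get_image('scene');q=env.get_image('top')
for im,P in(('scene',p),('top',q)):
    for k in ('block_rib','platform_top','mixer','blue_end'):
        for r in env.place_of(P,k)[:1]: print(im,k,round(r['score'],2),world(P,r['xyz']))
save(p,'s2');save(q,'t2')
i=np.asarray(p['pixels'])[120:260,250:410,::-1]
cv2.imwrite('pics/s2c.png',cv2.resize(i,None,fx=5,fy=5,interpolation=cv2.INTER_CUBIC)[:600])
i=np.asarray(q['pixels'])[140:260,270:430,::-1]
cv2.imwrite('pics/t2c.png',cv2.resize(i,None,fx=5,fy=5,interpolation=cv2.INTER_CUBIC))
E
```

```text
{'time_s': 2.9, 'q': array([-49.8794,  17.4599,  88.699 ,  -0.0111,  73.8248, -53.4583]), 'ee_pos': array([ 0.3924, -0.2833,  0.2598]), 'tcp_rot': array([179.9989,   0.0194,  93.582 ]), 'contact_force': array([-0.8963, -0.2468,  0.5836]), 'gripper_width': 0.695285811846116}
scene block_rib 0.59 [ 0.3883 -0.2819  0.0515]
scene platform_top 0.66 [ 0.5028 -0.1064  0.0697]
scene mixer 0.93 [ 0.4934 -0.0981  0.0022]
scene blue_end 0.67 [ 0.4987 -0.1312  0.0683]
top block_rib 0.64 [ 0.3927 -0.282   0.0531]
top platform_top 0.55 [ 0.4999 -0.1022  0.0665]
top mixer 0.77 [ 0.5001 -0.1024 -0.0001]
top blue_end 0.95 [ 0.5067 -0.1315  0.0717]
```

View pics/s2c.png

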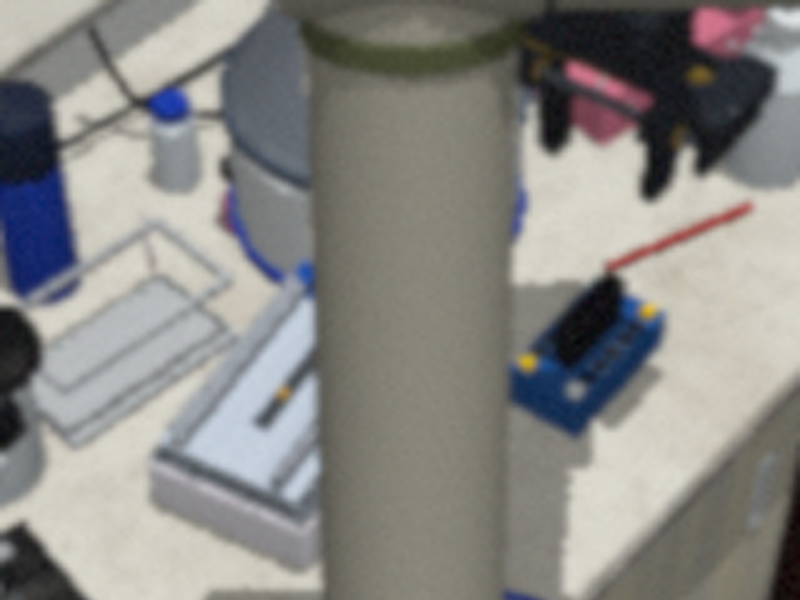

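View pics/t2c.png

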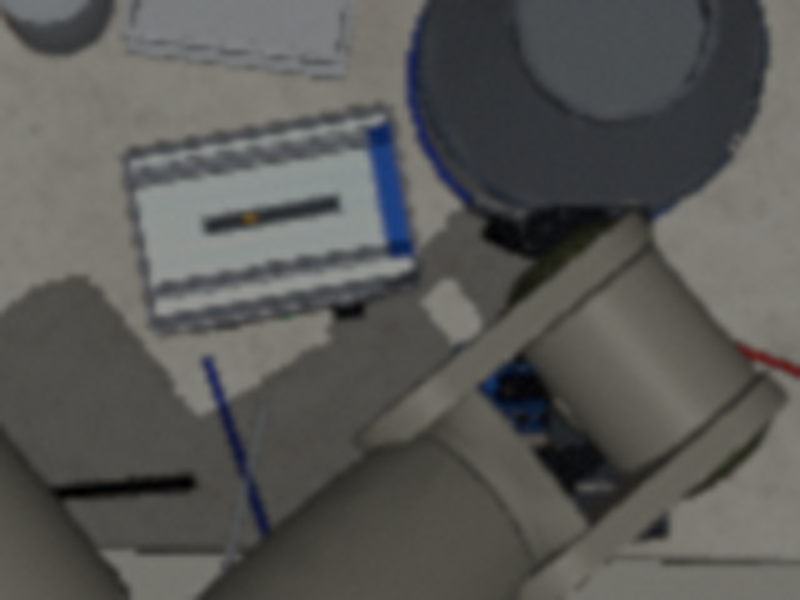

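```bash
python3 - <<'E'
from h import *
np.set_printoptions(precision=4,suppress=True)
q=env.get_image('top')
c=lambda u,v:(270+(u+.5)/5-.5,140+(v+.5)/5-.5)
for z in(.3,.35,.4,.45):print(z,[ray(q,c(*a),z)[:2] for a in((640,215),(520,290),(780,385),(560,240))])
# shaker symmetric edge fits
im=np.asarray(q['pixels']).astype(int)
g=cv2.cvtColor(np.asarray(q['pixels']),cv2.COLOR_RGB2GRAY)
L=cv2.createLineSegmentDetector().detect(cv2.resize(g[155:210,290:360],None,fx=6,fy=6,interpolation=cv2.INTER_CUBIC))[0][:,0]
for l in L:
    n=np.hypot(l[0]-l[2],l[1]-l[3])
    if n>90:
        a=ray(q,(290+l[0]/6,155+l[1]/6),.08)[:2];b=ray(q,(290+l[2]/6,155+l[3]/6),.08)[:2]
        if b[1]<a[1]:a,b=b,a
        d=b-a
        th=np.radians(100.8);ux=np.array([np.sin(th),-np.cos(th)])
        print(l.round(0),np.degrees(np.arctan2(d[1],d[0])).round(1),'off x',((a+b)/2-[.498,-.1015])@ux)
E
```

```text
0.3 [array([ 0.4801, -0.3054]), array([ 0.4371, -0.2393]), array([ 0.3872, -0.3836]), array([ 0.4653, -0.2611])]
0.35 [array([ 0.4748, -0.2978]), array([ 0.4334, -0.2341]), array([ 0.3853, -0.3732]), array([ 0.4606, -0.2551])]
0.4 [array([ 0.4695, -0.2902]), array([ 0.4297, -0.2289]), array([ 0.3834, -0.3627]), array([ 0.4558, -0.2492])]
0.45 [array([ 0.4643, -0.2826]), array([ 0.426 , -0.2237]), array([ 0.3815, -0.3523]), array([ 0.4511, -0.2432])]
[124. 172. 284. 144.] 101.0 off x 0.004912230570061244
[288. 163. 126. 192.] 101.4 off x -0.00584377486735608
[ 65. 290. 346. 239.] 101.3 off x -0.051790527657551835
[289.  56. 123.  86.] 101.2 off x 0.050882770584294225
[342. 198. 323.  90.] 11.2 off x 0.000700420382236886
```

Emit:
play_rows(linear=[[0,0,0.01],[0,0,0.03],[0,0,0.055],[0,0,0.08],[0,0,0.105],[0,0,0.125],[0,0,0.14],[0,0,0.15],[0,0,0.155],[0,0,0.158],[0,0,0.158],[0,0,0.158]], turn=[[0,0,0],[0,0,0],[0,0,0],[0,0,0],[0,0,0],[0,0,0],[0,0,0],[0,0,0],[0,0,0],[0,0,0],[0,0,0],[0,0,0]], claw=[0.3,0.3,0.3,0.3,0.3,0.3,0.3,0.3,0.3,0.3,0.3,0.3])

```text
time_s: 4.65
ee_pos: [0.3928, -0.2828, 0.1022]
tcp_rot: [180.0, 0.0, 93.7]
contact_force: [0.5, -0.6, 0.5]
gripper_width: 0.702
```

Emit:
play_rows(linear=[[0,0,0],[0,0,0],[0,0,0],[0,0,0],[0,0,0],[0,0,0],[0,0,0],[0,0,0],[0,0,0],[0,0,0]], turn=[[0,0,0],[0,0,0],[0,0,0],[0,0,0],[0,0,0],[0,0,0],[0,0,0],[0,0,0],[0,0,0],[0,0,0]], claw=[0.5,0.7,0.85,1,1,1,1,1,1,1], force=30)

```text
time_s: 5.65
ee_pos: [0.3927, -0.2826, 0.1017]
tcp_rot: [180.0, 0.0, 93.7]
contact_force: [1.0, 0.2, -0.6]
gripper_width: 0.199
```

Emit:
play_rows(linear=[[0,0,-0.004],[0,0,-0.014],[0,0,-0.03],[0,0,-0.05],[0,0,-0.075],[0,0,-0.1],[0,0,-0.122],[0,0,-0.138],[0,0,-0.146],[0,0,-0.148],[0,0,-0.148],[0,0,-0.148]], turn=[[0,0,0],[0,0,0],[0,0,0],[0,0,0],[0,0,0],[0,0,0],[0,0,0],[0,0,0],[0,0,0],[0,0,0],[0,0,0],[0,0,0]], claw=[1,1,1,1,1,1,1,1,1,1,1,1])

```text
time_s: 6.85
ee_pos: [0.3925, -0.2824, 0.249]
tcp_rot: [-179.9, -0.1, 93.7]
contact_force: [0.4, -0.4, -3.9]
gripper_width: 0.2
```

Emit:
play_rows(linear=[[0.005,0.004,0],[0.015,0.013,0],[0.03,0.025,0],[0.047,0.039,0],[0.064,0.054,0],[0.081,0.068,0],[0.098,0.082,0],[0.113,0.095,0],[0.126,0.106,0],[0.136,0.114,0],[0.142,0.119,0],[0.1443,0.1209,0],[0.1443,0.1209,0],[0.1443,0.1209,0],[0.1443,0.1209,0]], turn=[[0,0,0],[0,0,-0.01],[0,0,-0.02],[0,0,-0.04],[0,0,-0.06],[0,0,-0.08],[0,0,-0.1],[0,0,-0.12],[0,0,-0.13],[0,0,-0.131],[0,0,-0.131],[0,0,-0.131],[0,0,-0.131],[0,0,-0.131],[0,0,-0.131]], claw=[1,1,1,1,1,1,1,1,1,1,1,1,1,1,1])

```text
time_s: 8.35
ee_pos: [0.5038, -0.1313, 0.2498]
tcp_rot: [-180.0, 0.0, 101.2]
contact_force: [0.6, -0.3, -3.2]
gripper_width: 0.201
```

```bash
python3 - <<'E'
from h import *
np.set_printoptions(precision=4,suppress=True)
s=env.state();print({k:s[k] for k in('time_s','q','ee_pos','tcp_rot','contact_force','moment','gripper_width')})
p=env.get_image('scene');q=env.get_image('top')
for im,P in(('scene',p),('top',q)):
    for k in ('block_rib','block_hole','platform_top'):
        for r in env.place_of(P,k)[:1]: print(im,k,round(r['score'],2),world(P,r['xyz']))
i=np.asarray(p['pixels'])[120:260,230:390,::-1]
cv2.imwrite('pics/s3c.png',cv2.resize(i,None,fx=4,fy=4,interpolation=cv2.INTER_CUBIC))
i=np.asarray(q['pixels'])[140:260,250:410,::-1]
cv2.imwrite('pics/t3c.png',cv2.resize(i,None,fx=5,fy=5,interpolation=cv2.INTER_CUBIC))
E
```

```text
{'time_s': 8.35, 'q': array([-27.648 ,  21.5429,  84.1137,  -0.0041,  74.346 , -38.8031]), 'ee_pos': array([ 0.5038, -0.1313,  0.2498]), 'tcp_rot': array([-179.9955,    0.0015,  101.1561]), 'contact_force': array([ 0.6443, -0.2883, -3.1988]), 'moment': array([-0.021 , -0.0757, -0.0068]), 'gripper_width': 0.2006864783418852}
top block_rib 0.53 [ 0.505  -0.1331  0.2018]
top block_hole 0.57 [ 0.5021 -0.1301  0.1517]
top platform_top 0.59 [ 0.4963 -0.1009  0.0686]
```

View pics/s3c.png

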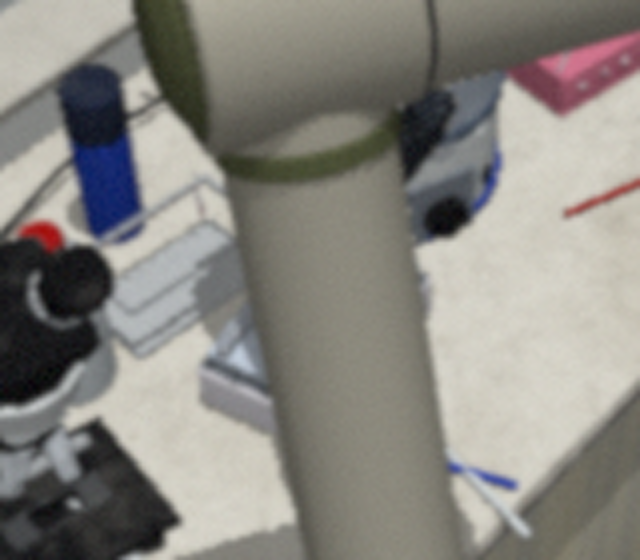

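View pics/t3c.png

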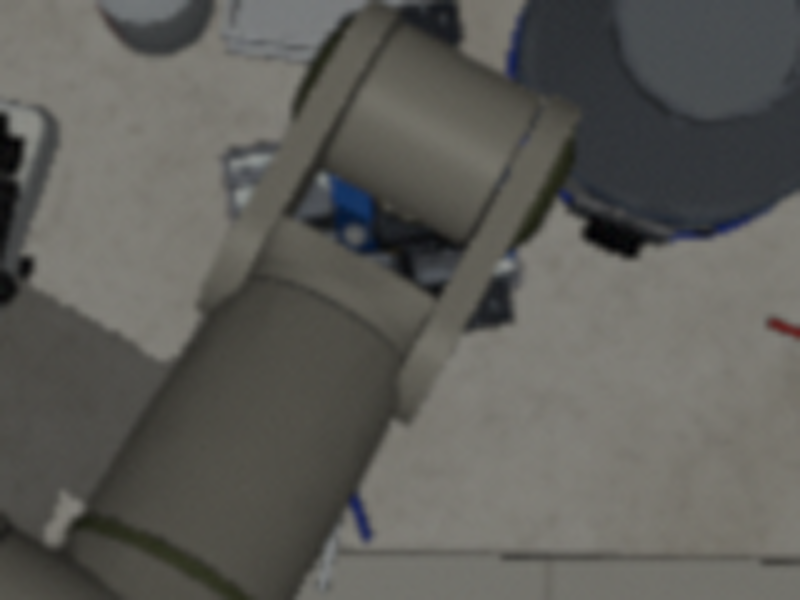

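Emit:
play_rows(linear=[[0,0,0.01],[0,0,0.025],[0,0,0.038],[0,0,0.048],[0,0,0.054],[0,0,0.058],[0,0,0.062],[0,0,0.065],[0,0,0.067],[0,0,0.069],[0,0,0.069]], turn=[[0,0,0],[0,0,0],[0,0,0],[0,0,0],[0,0,0],[0,0,0],[0,0,0],[0,0,0],[0,0,0],[0,0,0],[0,0,0]], claw=[1,1,1,1,1,1,1,1,1,1,1])

```text
time_s: 9.85
ee_pos: [0.504, -0.1308, 0.1807]
tcp_rot: [-180.0, -0.0, 101.2]
contact_force: [1.1, 0.8, -3.6]
gripper_width: 0.201
```

Emit:
play_rows(linear=[[0,0,0.001],[0,0,0.002],[0,0,0.003],[0,0,0.003],[0,0,0.003]], turn=[[0,0,0],[0,0,0],[0,0,0],[0,0,0],[0,0,0]], claw=[1,1,1,1,1])

```text
time_s: 10.35
ee_pos: [0.5041, -0.1309, 0.1779]
tcp_rot: [180.0, 0.0, 101.2]
contact_force: [-0.2, -0.1, -3.1]
gripper_width: 0.201
```

```bash
python3 - <<'E'
from h import *
np.set_printoptions(precision=4,suppress=True)
s=env.state();print({k:s[k] for k in('time_s','ee_pos','tcp_rot','contact_force','moment')})
E
```

```text
{'time_s': 10.35, 'ee_pos': array([ 0.5041, -0.1309,  0.1779]), 'tcp_rot': array([179.9904,   0.0102, 101.201 ]), 'contact_force': array([-0.2148, -0.0942, -3.0897]), 'moment': array([-0.0467, -0.095 ,  0.0687])}
```

Emit:
play_rows(linear=[[0,0,0.0005],[0,0,0.001],[0,0,0.0015],[0,0,0.0015],[0,0,0.0015]], turn=[[0,0,0],[0,0,0],[0,0,0],[0,0,0],[0,0,0]], claw=[1,1,1,1,1])

```text
time_s: 10.85
ee_pos: [0.5041, -0.1309, 0.1764]
tcp_rot: [180.0, 0.0, 101.2]
contact_force: [-0.3, -2.4, 1.8]
gripper_width: 0.205
```

```bash
python3 - <<'E'
from h import *
np.set_printoptions(precision=4,suppress=True)
s=env.state();print({k:s[k] for k in('time_s','ee_pos','tcp_rot','contact_force','moment')})
E
```

```text
{'time_s': 10.85, 'ee_pos': array([ 0.5041, -0.1309,  0.1764]), 'tcp_rot': array([179.9816,   0.0228, 101.199 ]), 'contact_force': array([-0.3462, -2.3698,  1.818 ]), 'moment': array([-0.1984,  0.0497, -0.0017])}
```

Emit:
play_rows(linear=[[0.002,0,0],[0.005,0,0],[0.009,0,0],[0.013,0,0],[0.017,0,0],[0.021,0,0],[0.025,0,0],[0.028,0,0],[0.03,0,0],[0.03,0,0]], turn=[[0,0,0],[0,0,0],[0,0,0],[0,0,0],[0,0,0],[0,0,0],[0,0,0],[0,0,0],[0,0,0],[0,0,0]], claw=[1,1,1,1,1,1,1,1,1,1])

```text
time_s: 11.85
ee_pos: [0.4981, -0.101, 0.1762]
tcp_rot: [-180.0, -0.0, 101.2]
contact_force: [0.1, -1.2, 1.7]
gripper_width: 0.2
```

```bash
cat > st.py <<'E'
from h import *
np.set_printoptions(precision=4,suppress=True)
s=env.state();print({k:s[k] for k in('time_s','ee_pos','tcp_rot','contact_force','moment','gripper_width')})
d=s['ee_pos'][:2]-np.array([.4985,-.1018]);a=np.radians(101.2)
print('along',d@[np.cos(a),np.sin(a)],'across',d@[np.sin(a),-np.cos(a)])
E
python3 st.py
```

```text
{'time_s': 11.85, 'ee_pos': array([ 0.4981, -0.101 ,  0.1762]), 'tcp_rot': array([-179.9946,   -0.0315,  101.2112]), 'contact_force': array([ 0.0761, -1.2378,  1.7129]), 'moment': array([-0.1591, -0.1797, -0.0742]), 'gripper_width': 0.19984809290956157}
along 0.0008400345329600141 across -0.0002327178827631449
```

Emit:
play_rows(linear=[[0.0015,0,0],[0.003,0,0],[0.0045,0,0],[0.006,0,0],[0.0075,0,0],[0.0085,0,0],[0.0085,0,0]], turn=[[0,0,0],[0,0,0],[0,0,0],[0,0,0],[0,0,0],[0,0,0],[0,0,0]], claw=[1,1,1,1,1,1,1])

```text
time_s: 12.55
ee_pos: [0.4964, -0.0928, 0.1762]
tcp_rot: [-180.0, -0.0, 101.2]
contact_force: [0.3, -2.0, 1.8]
gripper_width: 0.203
```

```bash
python3 st.py
```

```text
{'time_s': 12.55, 'ee_pos': array([ 0.4964, -0.0928,  0.1762]), 'tcp_rot': array([-179.9891,   -0.0309,  101.2065]), 'contact_force': array([ 0.337 , -1.9773,  1.7728]), 'moment': array([-0.2866, -0.3047,  0.0097]), 'gripper_width': 0.20310182454233547}
along 0.009247090832394169 across -0.0002781423457154604
```

Still riding on the pin tip at +9 mm; now creeping on.

Emit:
play_rows(linear=[[0.0008,0,0],[0.0016,0,0],[0.002,0,0],[0.002,0,0]], turn=[[0,0,0],[0,0,0],[0,0,0],[0,0,0]], claw=[1,1,1,1])

```text
time_s: 12.95
ee_pos: [0.4957, -0.0905, 0.1757]
tcp_rot: [-179.9, -0.1, 101.2]
contact_force: [0.3, 2.0, -2.5]
gripper_width: 0.201
```

Emit:
play_rows(linear=[[0.0005,0,0],[0.001,0,0],[0.001,0,0]], turn=[[0,0,0],[0,0,0],[0,0,0]], claw=[1,1,1])

```text
time_s: 13.25
ee_pos: [0.4958, -0.0901, 0.1761]
tcp_rot: [-180.0, -0.0, 101.2]
contact_force: [-0.4, 0.2, -2.2]
gripper_width: 0.202
```

```bash
python3 st.py
```

```text
{'time_s': 13.25, 'ee_pos': array([ 0.4958, -0.0901,  0.1761]), 'tcp_rot': array([-179.9707,   -0.0115,  101.2012]), 'contact_force': array([-0.3926,  0.1658, -2.2143]), 'moment': array([ 0.0349, -0.0343,  0.0017]), 'gripper_width': 0.20230358741668183}
along 0.012014661203690772 across -0.000352436352077512
```

Emit:
play_rows(linear=[[0,0,0.001],[0,0,0.002],[0,0,0.003],[0,0,0.003]], turn=[[0,0,0],[0,0,0],[0,0,0],[0,0,0]], claw=[1,1,1,1])

```text
time_s: 13.65
ee_pos: [0.4959, -0.09, 0.1731]
tcp_rot: [-180.0, -0.0, 101.2]
contact_force: [-0.6, 1.1, -3.9]
gripper_width: 0.204
```

```bash
python3 st.py
```

```text
{'time_s': 13.65, 'ee_pos': array([ 0.4959, -0.09  ,  0.1731]), 'tcp_rot': array([-179.9831,   -0.0187,  101.1992]), 'contact_force': array([-0.578 ,  1.0581, -3.9296]), 'moment': array([ 0.1827, -0.0851, -0.0071]), 'gripper_width': 0.20380324330976277}
along 0.012035107432612754 across -0.00028036258718409246
```

Emit:
play_rows(linear=[[0.0005,0,0.0005],[0.001,0,0.001],[0.001,0,0.002],[0.001,0,0.002],[0.001,0,0.002]], turn=[[0,0,0],[0,0,0],[0,0,0],[0,0,0],[0,0,0]], claw=[1,1,1,1,1])

```text
time_s: 14.15
ee_pos: [0.4958, -0.0892, 0.1715]
tcp_rot: [180.0, 0.0, 101.2]
contact_force: [-1.5, 0.8, -0.2]
gripper_width: 0.202
```

```bash
python3 st.py
```

```text
{'time_s': 14.15, 'ee_pos': array([ 0.4958, -0.0892,  0.1715]), 'tcp_rot': array([179.9798,   0.0154, 101.2003]), 'contact_force': array([-1.5158,  0.7944, -0.2015]), 'moment': array([0.0845, 0.0338, 0.022 ]), 'gripper_width': 0.20221451507058683}
along 0.01289646804411379 across -0.00016323471320870358
```

Emit:
play_rows(linear=[[0,0,0.0005],[0,0,0.0015],[0,0,0.0025],[0,0,0.0035],[0,0,0.0045],[0,0,0.0055],[0,0,0.0055]], turn=[[0,0,0],[0,0,0],[0,0,0],[0,0,0],[0,0,0],[0,0,0],[0,0,0]], claw=[1,1,1,1,1,1,1], force=45)

```text
time_s: 14.85
ee_pos: [0.4958, -0.0892, 0.1661]
tcp_rot: [180.0, 0.0, 101.2]
contact_force: [-2.4, 1.3, 8.0]
gripper_width: 0.196
```

```bash
python3 st.py
```

```text
{'time_s': 14.85, 'ee_pos': array([ 0.4958, -0.0892,  0.1661]), 'tcp_rot': array([179.977 ,   0.0176, 101.2037]), 'contact_force': array([-2.3644,  1.2703,  7.9984]), 'moment': array([0.1629, 0.2888, 0.0085]), 'gripper_width': 0.19642809992064517}
along 0.012915798512353608 across -0.00016224335738333396
```

Emit:
play_rows(linear=[[0,0,0.0003],[0,0,0.0006],[0,0,0.001],[0,0,0.001],[0,0,0.001]], turn=[[0,0,0],[0,0,0],[0,0,0],[0,0,0],[0,0,0]], claw=[1,1,1,1,1])

```text
time_s: 15.35
ee_pos: [0.4958, -0.0892, 0.1657]
tcp_rot: [179.9, 0.0, 101.2]
contact_force: [-4.6, 1.0, 12.5]
gripper_width: 0.199
```

```bash
python3 st.py
```

```text
{'time_s': 15.35, 'ee_pos': array([ 0.4958, -0.0892,  0.1657]), 'tcp_rot': array([179.9482,   0.0417, 101.2048]), 'contact_force': array([-4.6327,  0.9918, 12.5373]), 'moment': array([0.2867, 0.6458, 0.0467]), 'gripper_width': 0.19862748598863278}
along 0.012905320890042178 across -0.0001553979381399109
```

Emit:
play_rows(linear=[[0,0,0.0003],[0,0,0.0003],[0,0,0.0003],[0,0,0.0003],[0,0,0.0003]], turn=[[0,0,0],[0,0,0],[0,0,0],[0,0,0],[0,0,0]], claw=[1,1,1,1,1])

```text
time_s: 15.85
ee_pos: [0.4958, -0.0891, 0.1657]
tcp_rot: [179.9, 0.0, 101.2]
contact_force: [-4.8, 1.7, 15.2]
gripper_width: 0.2
```

```bash
python3 st.py; python3 - <<'E'
from h import *
np.set_printoptions(precision=4,suppress=True)
q=env.get_image('top');p=env.get_image('scene')
for P in(q,p):
  for k in ('block_rib','block_hole','platform_top','timer','specimen_cup','wash_bottle'):
    for r in env.place_of(P,k)[:1]: print(k,round(r['score'],2),world(P,r['xyz']))
i=np.asarray(q['pixels'])[140:260,250:410,::-1]
cv2.imwrite('pics/t4c.png',cv2.resize(i,None,fx=5,fy=5,interpolation=cv2.INTER_CUBIC))
E
python3 st.py
```

```text
{'time_s': 15.85, 'ee_pos': array([ 0.4958, -0.0891,  0.1657]), 'tcp_rot': array([179.9422,   0.0487, 101.2097]), 'contact_force': array([-4.7567,  1.7123, 15.2472]), 'moment': array([0.3304, 0.8128, 0.0046]), 'gripper_width': 0.20026993250058414}
along 0.012940974994999407 across -0.00016984549182324065
platform_top 0.81 [ 0.4966 -0.0986  0.0623]
timer 0.72 [0.3744 0.202  0.0012]
specimen_cup 0.44 [0.4274 0.3277 0.0021]
wash_bottle 0.7 [ 0.4172 -0.5584  0.0015]
timer 0.83 [0.3665 0.2014 0.0007]
specimen_cup 0.7 [0.4208 0.3325 0.0065]
wash_bottle 0.65 [ 0.4123 -0.5563  0.0006]
{'time_s': 16.55, 'ee_pos': array([ 0.4958, -0.0891,  0.1657]), 'tcp_rot': array([179.9418,   0.0524, 101.2136]), 'contact_force': array([-5.2285,  2.865 , 15.7566]), 'moment': array([0.3038, 0.8234, 0.0103]), 'gripper_width': 0.20076804342541352}
along 0.01293701956359721 across -0.00015595195476620881
```

View pics/t4c.png

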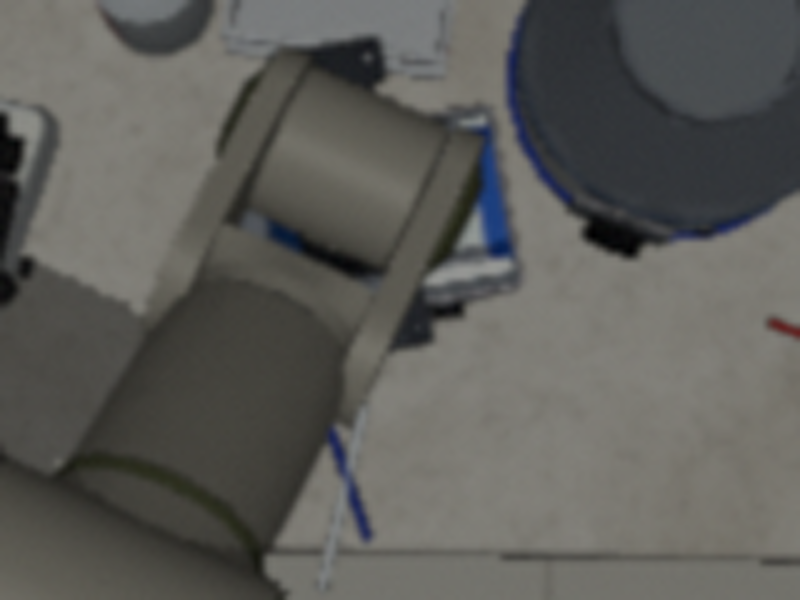

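```bash
python3 -c "
from bench import env
print(env.job_done())"; python3 st.py
```

```text
the job is handed in; nothing more can be done
None
the job is handed in; nothing more can be done
```

The block is over the pin, pressed to the bottom stop and still gripped, and I handed the job in at about 16.6 s of the 58 s. No verdict is reported, and the state can't be read after hand-in.

- **Pick and set-down:** I gripped the rib and set the block down between the rails with its centre about 30 mm to the blue side. It rested on the pin's tip with about 5 N of contact.
- **Slide and drop:** Sliding along the rails, the support force vanished at about +11 to +12 mm. I lowered the block there and it met the platform about 5 mm lower, at about +13 mm. That fits the pin I had seen in the first pictures, at about +13.6 mm.
- **Pressing:** The gripper went down a further 5.8 mm. Then the height stayed at 0.1657 m while the force rose from 8 to 15.7 N, so I take that as the stop. With the block's weight, about 19 N acts on the shaker. The tool is tilted under 0.1°, and I estimate it is 0.2 mm off the rail centre line.
- **Other things:** The timer, cup and wash bottle were found where they started, to within the networks' accuracy.

**Not confirmed:**
- The arm hid the block at the end. The networks did not find it, so its seating is judged from force and height, not from a picture.
- A steady sideways force of about 5 to 6 N remained on the tool.

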